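Slide a steel blank out over the end of the feed ledge

ROBOT

A 6-joint arm with a two-finger parallel gripper is mounted at the origin on the work surface. World frame = base frame: x ahead of the robot, y to its left, z up, the work surface at z = 0. Lengths are in mm, angles in rad, forces in N, time in s.
With the tool pointing down it reaches from about 275 to 1000 mm from the base axis. Payload 8.4 kg.
Tool frame: the origin (TCP) lies between the finger pads; the fingertips stand 17 mm ahead of it and the grasp point (between the pads) lies 2 mm behind it; z points along the fingers, y is the line along which they close (so a half turn about z gives the same grasp; the last joint's range is limited). The gripper opens to 85 mm and grips with 20 to 120 N. Pads are 22 mm wide; open, the fingers measure 114 mm over their backs; the gripper's body (76 mm by 85 mm) begins 54 mm behind the grasp point. The pads swing forward as they close: fully open they stand 13 mm farther back than shut.
Start: joints at [-1.197, 0.353, 1.633, -0, 1.155, -0.002], TCP at [229.384, -581.387, 226.481] pointing down, gripper open.
Joint ranges: [-2.63, 2.63], [-0.92, 2.1], [0.06, 2.66], [-1.3, 4.44], [0, 2.69], [-3.02, 3.02]. Speed limits (rad/s): [2.22, 2.22, 2.79, 3.14, 3.14, 3.14].

INTERFACE

Orientations are given as [roll, pitch, yaw] about the fixed x, y, z axes, in that order (R = Rz(yaw) Ry(pitch) Rx(roll)).
In Python, from cell import robot gives the robot as it stands.
- The arm moves only by the tool apply_moves, never from a script. Its argument "commands" is a list of rows, each a list of 3 entries, a list of its own where there are three numbers: the turn, a rotation vector about the tool's x, y, z in rad, then the shift along the tool's x, y, z in cm, then the closure, from 0 (fully open) to 1 (shut). A call has 1 to 5 rows; each row shifts and turns the commanded pose from where the row before left it, along the tool's axes as they then stand; what a row does not reach is not made up. A row lasts 1/8 s, in which the tool goes at most 62.5 mm and 10.7 degrees, less where a joint would pass 70% of its speed; a pose out of reach is approached as far as the arm can. A call with a gripper value outside its range is refused whole. The fingers move at their own pace and stop on an object; the grip force is fixed at half the most. Time passes only in rows, so rows that do not move let the fingers close. It gives the time, the measured TCP pose, the force, the opening and the grip force at its end, in the units of the state.
- robot.sense(): the state, without advancing time (a new reading comes with each control period).
- robot.grab_frame(name): name is "scene" or "top" or "wrist"; returns a dict with "frame" (480x640x3 uint8, red, green, blue), "depth" (480x640 float32, mm along the optical axis (not along the pixel's ray), 0 where there is no reading), "fx", "fy", "cx", "cy" (pixels), "R" (3x3) and "t" (3): a world point X has camera coordinates R X + t; the wrist camera has in their place "hand_eye" (4x4, takes a point from camera to tool coordinates, whose origin is the TCP and whose axes are the flange's). Camera axes: x right, y down, z forward; pixel columns grow to the right and rows downward; lengths in mm; the calibration is good to about 2 mm. A picture is of the moment at which its call begins: read the wrist's pose just before it.
- robot.close_job(): hands the job in; it is judged then, once.
Trained networks look in a picture, given as the dict that the camera call returned (one of the last four; its "shot" number tells which), for a name from the list of things; names that differ only in an ending like _2 or _b are one class to them, and where a whole thing is asked for, a point or a joint stands for the part that bears it (a point fixed in the world has none). Each returns a list of dicts, best first, with "p" (0 to 1); they miss things now and then, are a little off and sometimes report something else, mostly with a low value. They report only what shows in the picture. A call takes as long as a camera call. They do not tell look-alikes from the thing itself.
- robot.recognise(picture, label): "bbox" ([left, top, right, bottom] in pixels, round what is visible of it).
- robot.masks_of(picture, label): "region" (480x640 bool, what is visible of it) and "bbox" ([left, top, right, bottom] in pixels, round what is visible of it).
The state is a dict: "t": time; "joints": joint angles; "joint_vel": joint speeds; "joint_efforts": joint torques, N m; "eef_pos": TCP position; "ee_rot": TCP orientation; "ft_force": force on the tool from outside, world axes, zero at the start; "ft_torque": the same for the moment, N m; "opening": finger opening in mm; "gripper_force": force on a finger pad.
Only numpy, scipy, OpenCV 4.12 (cv2) and the standard library are available. Lean on these libraries where they do the work, as an engineer would, in place of code of your own. Each camera call takes 0.05 s, during which the arm holds its last target. There are 200 camera calls.

TASK

Push the stop bolt at the open end of the wooden feed ledge fully back with the fingertips, out of the plate's way. Then push the thin steel plate along the fence until about a quarter of its length (some 33 mm) sticks out past that end, so that its edge shows and can be filed; it must stay lying flat on the ledge, in line with the fence. Do not pinch, pick up or lift anything, leave the other things on the bench where they are, and finish clear of it all.

Things in the scene. Friction and masses are not known exactly. Their poses are not given: they have to be found in the camera images.
- ledge: Fixed low wooden ledge, 300 mm long (y). Origin at bench level under the middle of the plate's lane; flat deck top 60 mm above it. x points away from the robot, y along the ledge away from the open end, z up. Lane: x -50 (bare near edge) to +50 mm (fence face); both its ends are open (y -150 and +150 mm). Rear deck with small things: x 62 to 135 mm. Place and yaw (up to 0.3 rad) vary.
- fence_mid (a point): Point on the deck at the foot of the fence's face, x = +50, y = 0 of the ledge; axes as the ledge's. The aluminium fence is 12 mm thick, 25 mm high above the deck and runs along y from -118 to +150 mm.
- ledge_end (a point): Point on the deck's top surface at the brink of the open end, the one with the stop bolt, in the middle of the lane (x = 0, y = -150 mm of the ledge); axes as the ledge's. The plate's overhang is measured past it, towards -y.
- stop_bolt (a joint): The stop bolt's travel in m: 0 = fully out, tip 40 mm into the lane, barring the plate; 0.040 = tip level with the fence's face; 0.046 = fully back at its end stop, clear of the lane. Starts at 0 to 0.010. Slides only along the ledge's x (back = +x, away from the robot), about 4 N of friction, stays where it is left. The plate cannot push it open.
- bolt_tip (a point): Centre of the flat near face of the bolt's upright steel end tab, the face to push towards +x; axes as the ledge's. Tab 8 mm thick, 18 mm wide (y), 27 mm high (3 to 30 mm above the deck); this point is 16.5 mm above the deck, 10 mm inside the open end. Behind it a 12 mm bar runs into a grey guide, 27 mm high above the deck, on the rear deck.
- plate: Loose bare steel plate, 80 mm (x) by 130 mm (y) by 6 mm thick, 0.4 to 0.6 kg, flat on the lane near the fence. Origin at the centre of its underside; its y is along the ledge's y within 0.05 rad at the start. Its leading end starts 48 to 90 mm inside the open end; behind its other end at least 80 mm of bare deck is free. It tips off when 65 mm sticks out.
- plate_lead (a point): Middle of the plate's leading end face (at y = -65 mm, z = 3 mm in the plate's frame), the edge that must come to stick out.
- socket: Steel socket, 26 mm diameter, 40 mm high, standing on the rear deck; leave it. Origin under its centre.
- tin: Small open metal tin, 52 mm across, 36 mm high, standing on the rear deck; leave it. Origin under its centre.
- gusset: Smaller steel plate, 50 by 90 by 6 mm, lying on the bench beside the ledge, not the one to push; leave it. Origin under its centre.
- hammer: Hammer lying on the bench; leave it.
- wrench: Wrench lying on the bench; leave it.
- spray: Spray can, 66 mm diameter, 190 mm high, standing on the bench; leave it. Origin under its centre.
- jar: Jar with a metal cap, 70 mm diameter, 90 mm high, standing on the bench; leave it. Origin under its centre.
There are look-alikes about, which are no part of the job. Leave any green or purple look-alike of the plate alone.

How it is judged (in metres and radians):
On the way, in this order (a step that is already met when the one before it is completed fails the run):
1. the stop bolt is pushed back out of the lane (value of joint stop_bolt above 0.04 m), for 0.2 s.
2. the plate sticks out past the open end by 18 to 50 mm (y of plate_lead in the frame of ledge_end between -0.05 and -0.018 m), for 0.2 s.
At the end, for the whole second after the job is handed in: The stop bolt is back clear of the lane (at least 40 mm of its 46 mm), and the plate lies at rest, flat on the ledge, with its leading edge 18 to 50 mm past the open end, within 0.15 rad of the fence's line and its middle no more than 25 mm nearer than the lane's middle (all of step 2 and value of joint stop_bolt above 0.04 m and angle between plate's own z axis and vertical below 0.06 rad and z of plate in the frame of ledge between 0.056 and 0.064 m and angle between the y axis of plate and the y axis of ledge, either way round below 0.15 rad and x of plate in the frame of ledge above -0.025 m and linear speed of plate below 0.02 m/s); the robot touches nothing.
It fails at once if the plate is lifted off the ledge (z of plate in the frame of ledge above 0.072 m).
It fails at once if the plate tips or falls off the ledge (angle between plate's own z axis and vertical above 0.2 rad or z of plate in the frame of ledge below 0.045 m).
It fails at once if another thing on the bench is moved by more than 25 mm (distance of any of socket, tin, gusset, hammer, wrench, spray, jar from where it was at the start of the episode above 0.025 m).
It also fails if it takes over 50 s, if anything falls off the work surface, if the arm or the gripper's body presses on something with over 40 N, if the wrist force passes 120 N, or if a joint passes its speed limit or range.

## Working session

There is one attempt and no reset: what is moved stays moved. The work goes in short steps, Python scripts to look and compute and a tool call to move; the robot and the scene stay as the last step left them, time stands still between calls to the robot, and variables do not carry over. Pictures are saved under pics/ and viewed, at most 10 in all, crops included, and the job is handed in when it is done.

Besides the shell and the picture viewer there is one more tool, called after "Request:" in YAML: its name, and indented under it one key for each argument. apply_moves: Moves the arm, as the interface text tells. Its arguments: {"type":"object","properties":{"commands":{"type":"array","items":{"type":"array"}}},"required":["commands"]}

```bash
mkdir -p pics; cat > h.py <<'E'
import numpy as np, cv2
from cell import robot
def save(f,n): cv2.imwrite('pics/'+n+'.png',cv2.cvtColor(f['frame'],cv2.COLOR_RGB2BGR))
def world(f,T=None):
    d=f['depth'];v,u=np.mgrid[:480,:640]
    P=np.stack([(u-f['cx'])/f['fx']*d,(v-f['cy'])/f['fy']*d,d],-1)
    P=(P-f['t'])@np.asarray(f['R'])
    P[d==0]=np.nan
    return P
E
python3 - <<'E'
from h import *
s=robot.sense(); print(s['t'],s['eef_pos'],s['ee_rot'],s['opening'])
for n in['top','scene']:
    f=robot.grab_frame(n); save(f,n+'1'); P=world(f)
    for l in['plate','ledge','stop_bolt','socket','tin','gusset','spray','jar','hammer','wrench']:
        for m in robot.masks_of(f,l)[:3]:
            r=m['region']; q=P[r]; q=q[~np.isnan(q[:,0])]
            print(n,l,round(m['p'],2),[int(x) for x in m['bbox']],np.round(np.median(q,0)) if len(q) else None)
E
```

```text
0.0 [ 229.20101687 -580.93258934  225.75899091] [-3.14018940e+00 -8.89603915e-06  3.75774007e-01] 85.28167421638055
top plate 0.93 [302, 292, 357, 358] [383. -33.   6.]
top plate 0.88 [288, 225, 347, 269] [562.  -7.  66.]
top plate 0.78 [395, 171, 452, 213] [ 705. -249.    6.]
top ledge 0.6 [243, 176, 388, 278] [619.   6.  61.]
top stop_bolt 0.72 [369, 226, 380, 251] [ 585. -132.   79.]
top socket 0.51 [270, 188, 286, 203] [679.  87.  98.]
top tin 0.81 [298, 185, 319, 210] [673.  17.  68.]
top gusset 0.68 [297, 187, 320, 208] [673.  18.  67.]
top gusset 0.58 [160, 250, 199, 274] [524. 322.   6.]
top spray 0.95 [477, 214, 531, 252] [ 602. -398.  182.]
top jar 0.69 [118, 207, 161, 237] [609. 396.  87.]
top hammer 0.58 [433, 263, 476, 378] [ 433. -339.   24.]
top wrench 0.82 [139, 289, 199, 354] [378. 334.   7.]
top wrench 0.37 [478, 214, 531, 251] [ 602. -399.  181.]
scene plate 0.94 [219, 226, 277, 255] [383. -35.   6.]
scene plate 0.89 [262, 172, 323, 205] [366. 164.   6.]
scene plate 0.81 [449, 194, 501, 236] [783. 327.   7.]
scene ledge 0.81 [259, 197, 419, 336] [628. -48.  61.]
scene stop_bolt 0.72 [278, 277, 303, 300] [ 576. -134.   78.]
scene socket 0.77 [389, 230, 401, 247] [682.  82.  90.]
scene tin 0.82 [360, 243, 387, 269] [667.  24.  82.]
scene tin 0.52 [84, 317, 220, 383] [ 446. -338.   24.]
scene gusset 0.69 [356, 164, 395, 191] [524. 321.   7.]
scene spray 0.72 [358, 168, 398, 189] [526. 320.   7.]
scene spray 0.61 [151, 374, 221, 467] [ 624. -421.  173.]
scene jar 0.89 [408, 139, 443, 181] [618. 387.  61.]
scene jar 0.44 [255, 196, 422, 333] [629. -45.  61.]
scene hammer 0.82 [87, 318, 220, 383] [ 444. -338.   24.]
scene wrench 0.66 [318, 140, 344, 178] [379. 332.   7.]
scene wrench 0.56 [388, 230, 404, 249] [682.  82.  87.]
```

View pics/top1.png

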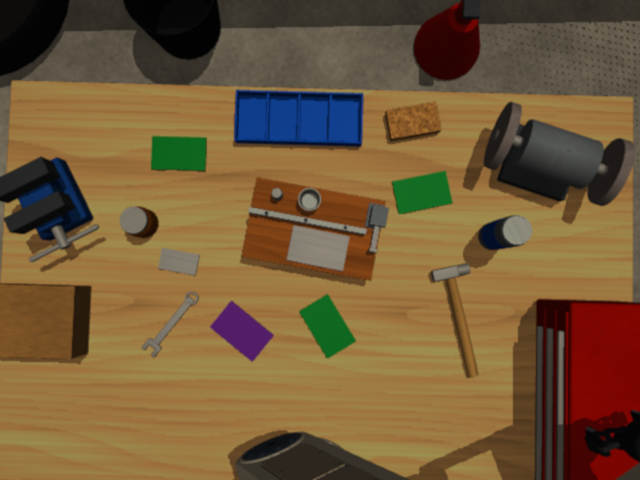

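```bash
python3 - <<'E'
from h import *
f=robot.grab_frame('top');P=world(f)
z=P[...,2]; x=P[...,0]; y=P[...,1]
box=(x>480)&(x<800)&(y>-200)&(y<200)
for lo,hi in[(56,63.4),(63.6,70),(70,82),(82,88),(88,120)]:
    m=box&(z>lo)&(z<hi); q=P[m][:,:2].astype(np.float32)
    if len(q)<5: print(lo,len(q)); continue
    r=cv2.minAreaRect(q); print(lo,len(q),np.round(P[m].mean(0),1),r, np.round(cv2.boxPoints(r)).tolist())
for m in robot.masks_of(f,'plate'):
    q=P[m['region']]; q=q[~np.isnan(q[:,0])]; print(m['p'],np.round(f['frame'][m['region']].mean(0)),np.round(q[:,2].mean(),1),cv2.minAreaRect(q[:,:2].astype(np.float32)))
E
```

```text
56 5863 [609.5  14.6  60.1] ((607.2416381835938, 5.5173187255859375), (300.2989501953125, 185.39138793945312), 81.01586151123047) [[492.0, -128.0], [675.0, -157.0], [722.0, 139.0], [539.0, 168.0]]
63.6 2533 [586.9  -2.2  66. ] ((606.556884765625, 5.0777435302734375), (298.92901611328125, 183.70953369140625), 81.23792266845703) [[493.0, -129.0], [675.0, -157.0], [720.0, 139.0], [539.0, 167.0]]
70 511 [600.8 -30.2  75.6] ((602.8858032226562, 6.4401092529296875), (299.80523681640625, 168.83692932128906), 78.77407836914062) [[491.0, -124.0], [657.0, -157.0], [715.0, 137.0], [549.0, 170.0]]
82 702 [629.  -24.8  85.2] ((646.6764526367188, -6.5035552978515625), (302.6116027832031, 103.6181640625), 73.90784454345703) [[555.0, -138.0], [655.0, -166.0], [738.0, 125.0], [639.0, 153.0]]
88 457 [647.5 -20.8  92.9] ((646.7263793945312, -7.436004638671875), (298.9181213378906, 104.92318725585938), 73.581787109375) [[554.0, -136.0], [655.0, -166.0], [739.0, 121.0], [639.0, 151.0]]
0.8 [ 86.  33. 102.] 5.9 ((364.5876159667969, 167.80572509765625), (131.86427307128906, 83.4490966796875), 52.991092681884766)
0.73 [ 21. 101.  31.] 6.1 ((783.9325561523438, 332.3313293457031), (134.9747314453125, 84.91719818115234), 89.86161041259766)
0.69 [137. 129. 116.] 66.1 ((562.5753173828125, -5.57244873046875), (129.9027862548828, 82.00659942626953), 81.53211975097656)
0.63 [ 27. 108.  36.] 6.1 ((706.2919921875, -249.61639404296875), (84.00174713134766, 133.5174102783203), 13.655109405517578)
0.56 [ 20. 104.  33.] 6.0 ((382.01812744140625, -34.045936584472656), (130.81524658203125, 79.96791076660156), 32.974430084228516)
```

The top view shows the steel plate at about (318,248) on the ledge and the bolt at about (375,236), at the right-hand open end. The green and purple plates are look-alikes. Next I refine the ledge frame.

```bash
cat >> h.py <<'E'
def L(p,o,yaw):
    c,s=np.cos(yaw),np.sin(yaw); d=np.asarray(p)[...,:2]-o
    return np.stack([d[...,0]*c+d[...,1]*s,-d[...,0]*s+d[...,1]*c],-1)
E
python3 - <<'E'
from h import *
o=np.array([565.2,12.1]);yaw=-.155
for n in['top','scene']:
    f=robot.grab_frame(n);P=world(f);z=P[...,2];l=L(P,o,yaw);lx,ly=l[...,0],l[...,1]
    m=(z>82)&(z<87.5)&(lx>40)&(lx<75)&(ly>-105)&(ly<160)
    k=np.polyfit(ly[m],lx[m],1); print(n,'fence',m.sum(),k,np.percentile(lx[m],[2,50,98]),np.percentile(ly[m],[0,1,99,100]),z[m].mean())
    m=(z>55)&(z<92)&(lx>-70)&(lx<150)&(abs(ly)<200); print('all',np.percentile(lx[m],[0,1,99,100]),np.percentile(ly[m],[0,.5,99.5,100]))
    m=(z>57)&(z<62.5)&(lx<0)&(lx>-60)&(ly>-200)&(ly<200); print('deck',np.percentile(ly[m],[0,1,99,100]),np.percentile(lx[m],[0,1]),z[m].mean())
    m=(z>80)&(z<95)&(lx>-10)&(lx<60)&(ly<-122)&(ly>-165); print('bolt',m.sum(),np.percentile(lx[m],[0,2,50]),np.percentile(ly[m],[0,50,100]),z[m].mean())
    for r in robot.masks_of(f,'plate'):
        q=P[r['region']]; q=q[~np.isnan(q[:,0])&(q[:,2]>63)]
        if len(q)>300: rr=cv2.minAreaRect(q[:,:2].astype(np.float32)); print('plate',r['p'],rr,L(rr[0],o,yaw),q[:,2].mean())
E
```

```text
top fence 426 [2.17746862e-03 5.55542758e+01] [49.66713412 55.63047877 61.63327598] [-104.96291751 -101.03221953  147.75380373  149.5468795 ] 84.89605778634689
all [-50.39546326 -48.36277687 132.70603549 135.27118547] [-157.93964397 -151.98958088  148.34233693  150.15475038]
deck [-149.64000975 -147.96765139  148.3468461   149.87327543] [-50.39546326 -49.82296301] 59.97670053416324
bolt 56 [13.49727215 13.56275031 20.93799732] [-148.92348333 -139.6396563  -131.07592044] 85.5297782650205
plate 0.88 ((562.8075561523438, -6.788383483886719), (131.78384399414062, 81.71762084960938), 81.13140106201172) [  0.55222841 -19.0312864 ] 66.85977362092976
plate 0.37 ((606.0335693359375, 1.4242401123046875), (307.5404968261719, 183.71900939941406), 81.18348693847656) [41.99216222 -4.24388338] 75.00589966617956
scene fence 606 [3.42138763e-03 5.50847855e+01] [48.41168219 55.55665679 60.74892111] [-104.38240505 -102.29423651  146.29528186  150.33898306] 85.30296615097593
all [-53.77933761 -49.46282322 132.82281862 134.50112665] [-158.576949   -157.42407118  148.2960356   151.61333731]
deck [-150.50715733 -148.91488553  147.8688426   150.33762931] [-52.307227   -51.42688283] 60.41670353439478
bolt 73 [12.27915974 12.51815093 19.10754717] [-148.67279163 -141.16649715 -130.1516193 ] 86.8142011930895
plate 0.64 ((566.3431396484375, -5.938652038574219), (133.00230407714844, 91.1584243774414), 79.94441986083984) [  3.91424405 -17.6459182 ] 66.5165091674765
```

Request:
apply_moves:
  commands:
    - [[0, 0, -0.18], [0, 0, 0], 1]
    - [[0, 0, -0.18], [0, 0, 0], 1]
    - [[0, 0, -0.18], [0, 0, 0], 1]
    - [[0, 0, -0.18], [0, 0, 0], 1]
    - [[0, 0, -0.18], [0, 0, 0], 1]

```text
t: 2.02
eef_pos: [229.4, -581.4, 226.5]
ee_rot: [-3.142, -0.0, 1.282]
ft_force: [-1.6, 0.8, -1.0]
opening: -0.0
gripper_force: 0.0
```

Request:
apply_moves:
  commands:
    - [[0, 0, -0.131], [0, 0, 0], 1]
    - [[0, 0, 0], [5.5, 2.4, 0], 1]
    - [[0, 0, 0], [5.5, 2.4, 0], 1]
    - [[0, 0, 0], [5.5, 2.4, 0], 1]
    - [[0, 0, 0], [5.5, 2.4, 0], 1]

```text
t: 2.65
eef_pos: [360.8, -378.5, 226.7]
ee_rot: [3.141, 0.0, 1.406]
ft_force: [0.4, -0.9, -1.1]
opening: -0.1
gripper_force: 0.0
```

Request:
apply_moves:
  commands:
    - [[0, 0, 0], [5.5, 2.4, 0], 1]
    - [[0, 0, 0], [5.5, 2.4, 0], 1]
    - [[0, 0, 0], [5.5, 2.4, 0], 1]
    - [[0, 0, 0], [5.5, 2.4, 0], 1]
    - [[0, 0, 0], [0, 0, 0], 1]

```text
t: 3.28
eef_pos: [492.5, -175.5, 226.6]
ee_rot: [3.141, -0.001, 1.412]
ft_force: [-0.3, 0.6, -0.4]
opening: -0.2
gripper_force: 0.0
```

Request:
apply_moves:
  commands:
    - [[0, 0, 0], [5.57, 1.73, 0], 1]
    - [[0, 0, 0], [0, 0, 5.5], 1]
    - [[0, 0, 0], [0, 0, 5.0], 1]
    - [[0, 0, 0], [0, 0, 3.1], 1]
    - [[0, 0, 0], [0, 0, 0], 1]

```text
t: 3.9
eef_pos: [514.7, -126.8, 88.6]
ee_rot: [-3.137, -0.0, 1.406]
ft_force: [-0.5, -0.3, 0.5]
opening: -0.7
gripper_force: 0.0
```

```bash
python3 - <<'E'
from h import *
s=robot.sense();print(s['eef_pos'],L(s['eef_pos'],np.array([565.2,12.1]),-.158))
f=robot.grab_frame('scene'); cv2.imwrite('pics/s2.png',cv2.resize(cv2.cvtColor(f['frame'][170:350,200:440],cv2.COLOR_RGB2BGR),(800,600)))
E
```

```text
[ 514.7047622  -126.82914159   88.57177753] [ -28.00667803 -145.14372673]
```

View pics/s2.png

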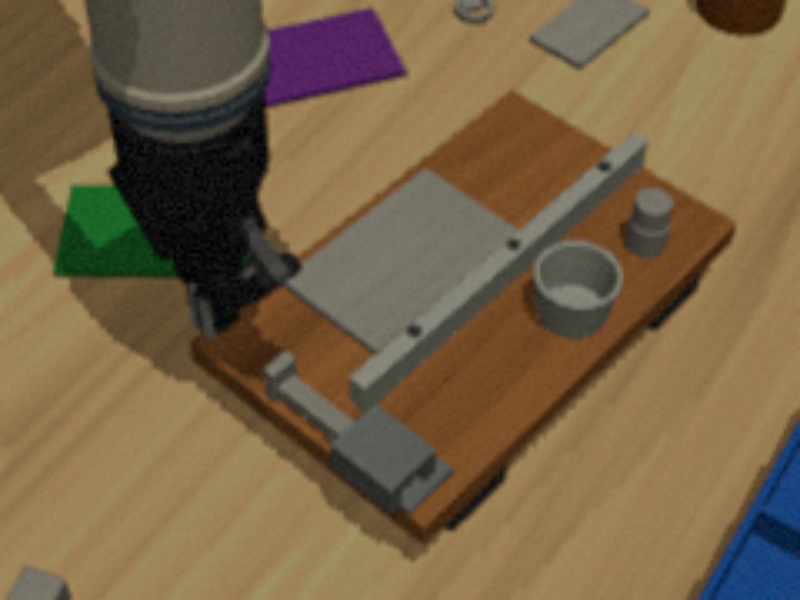

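```bash
python3 - <<'E'
from h import *
f=robot.grab_frame('wrist'); save(f,'w1'); print(np.round(f['hand_eye'],2)); 
g=robot.grab_frame('top'); 
P=world(robot.grab_frame('scene')); l=L(P,np.array([565.2,12.1]),-.158); z=P[...,2]
for a in range(64,150,8):
    m=(z>a)&(z<a+8)&(l[...,0]<8)&(l[...,0]>-90)&(l[...,1]<-90)&(l[...,1]>-210)
    if m.sum()>3: print(a,m.sum(),np.round(np.percentile(l[m],[3,97],axis=0)).tolist())
E
```

```text
[[   0.     -0.96   -0.26   65.99]
 [   1.     -0.      0.      0.44]
 [  -0.     -0.26    0.96 -148.28]
 [   0.      0.      0.      1.  ]]
96 10 [[-29.0, -157.0], [-18.0, -151.0]]
104 37 [[-29.0, -158.0], [-11.0, -141.0]]
112 35 [[-38.0, -158.0], [-11.0, -142.0]]
120 29 [[-29.0, -158.0], [-11.0, -151.0]]
128 24 [[-31.0, -158.0], [-11.0, -152.0]]
136 25 [[-49.0, -159.0], [-7.0, -154.0]]
144 106 [[-54.0, -160.0], [5.0, -138.0]]
```

View pics/w1.png

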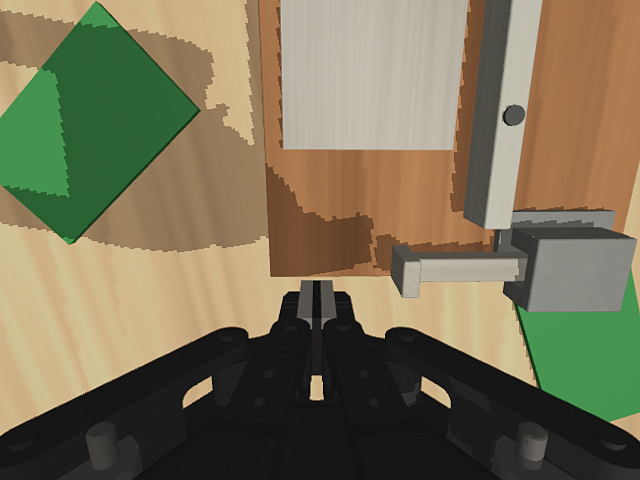

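```bash
python3 - <<'E'
from h import *
s=robot.sense();print(s['t'],s['eef_pos'],s['ee_rot'],L(s['eef_pos'],np.array([565.2,12.1]),-.158),s['ft_force'])
f=robot.grab_frame('wrist');d=f['depth']
H=f['hand_eye']
for u,v in [(308,290),(326,290),(317,300),(405,272),(398,270),(308,283)]:
    z=d[v,u];p=np.array([(u-f['cx'])/f['fx']*z,(v-f['cy'])/f['fy']*z,z,1]);print(u,v,np.round(H@p,1))
E
```

```text
4.1 [ 517.88075663 -127.18810425   92.12486881] [3.13898381e+00 2.58845444e-04 1.40630709e+00] [ -24.81376354 -144.99849626] [-1.071805   -0.18253736 -0.23504028]
308 290 [ 10.3  -2.7 -20.7   1. ]
326 290 [  9.8   4.4 -19.6   1. ]
317 300 [ 10.2   0.8 -29.6   1. ]
405 272 [ 8.9 41.   2.6  1. ]
398 270 [10.1 37.6  1.9  1. ]
308 283 [ 10.4  -2.8 -14.    1. ]
```

```bash
python3 - <<'E'
from h import *
f=robot.grab_frame('wrist');d=f['depth'];H=f['hand_eye']
for v in range(272,300,2):
  for u in (308,):
    z=d[v,u];p=np.array([(u-f['cx'])/f['fx']*z,(v-f['cy'])/f['fy']*z,z,1]);print(u,v,z,np.round(H@p,1)[:3])
for X in ([11,-3,17,1],[11,-3,0,1],[-11,0,17,1]):
    c=np.linalg.inv(H)@X; print(X,c[0]/c[2]*f['fx']+f['cx'],c[1]/c[2]*f['fy']+f['cy'],c[2])
s=robot.sense();print(s['eef_pos'],s['opening'])
E
```

```text
308 272 190.8854 [-1.8 -3.9 31.1]
308 274 191.93376 [-3.2 -3.9 31.8]
308 276 257.10294 [-28.2  -5.4  92.5]
308 278 255.8767 [-29.1  -5.4  91. ]
308 280 146.85295 [ 10.6  -2.9 -11.2]
308 282 146.2186 [ 10.   -2.9 -12. ]
308 284 144.15709 [ 10.   -2.8 -14.1]
308 286 142.6177 [  9.9  -2.8 -15.8]
308 288 139.22565 [ 10.4  -2.7 -19.1]
308 290 137.52351 [ 10.4  -2.7 -20.9]
308 292 137.43062 [  9.6  -2.7 -21.2]
308 294 133.72314 [ 10.4  -2.6 -24.8]
308 296 133.71164 [  9.7  -2.6 -25.1]
308 298 131.35631 [ 10.   -2.5 -27.4]
[11, -3, 17, 1] 309.03707045051607 257.7152203928871 173.9302995132891
[11, -3, 0, 1] 308.3132214875453 269.7359879497319 157.53332816198963
[-11, 0, 17, 1] 315.15104193959195 298.69282486269884 179.74020819796795
[ 517.7939367  -126.96101673   92.0108926 ] -0.11166631136300548
```

Request:
apply_moves:
  commands:
    - [[0, 0, 0], [0.4, 0, 0.4], 1]
    - [[0, 0, 0], [0, 0, 0.4], 1]
    - [[0, 0, 0], [0, 0, 0.4], 1]
    - [[0, 0, 0], [0, 0, 0.2], 1]
    - [[0, 0, 0], [0, 0, 0], 1]

```text
t: 4.82
eef_pos: [517.3, -122.5, 76.2]
ee_rot: [-3.141, -0.0, 1.407]
ft_force: [0.6, -0.1, -0.1]
opening: -0.4
gripper_force: 0.0
```

Request:
apply_moves:
  commands:
    - [[0, 0, 0], [0, 0, 0.1], 1]
    - [[0, 0, 0], [0, 0, 0.1], 1]
    - [[0, 0, 0], [0, 0, 0.1], 1]
    - [[0, 0, 0], [0, 0, 0], 1]

```text
t: 5.32
eef_pos: [517.4, -122.6, 73.4]
ee_rot: [-3.141, -0.0, 1.407]
ft_force: [0.1, 0.3, -0.3]
opening: 0.2
gripper_force: 0.0
```

No contact at TCP z 73, so the fingertips end well short of the stated 17 mm. That matches the wrist depth, which puts them about 11 mm behind the TCP. I keep lowering with a force watch.

Request:
apply_moves:
  commands:
    - [[0, 0, 0], [0, 0, 0.2], 1]
    - [[0, 0, 0], [0, 0, 0.2], 1]
    - [[0, 0, 0], [0, 0, 0.2], 1]
    - [[0, 0, 0], [0, 0, 0], 1]

```text
t: 5.82
eef_pos: [517.3, -122.5, 67.3]
ee_rot: [-3.141, -0.0, 1.407]
ft_force: [0.4, 0.2, -0.3]
opening: 0.0
gripper_force: 0.0
```

```bash
python3 - <<'E'
from h import *
s=robot.sense();print(s['eef_pos'],s['ft_force'])
f=robot.grab_frame('wrist');d=f['depth'];H=f['hand_eye'];u=308
for v in range(270,290,2):
    z=d[v,u];p=np.array([(u-f['cx'])/f['fx']*z,(v-f['cy'])/f['fy']*z,z,1]);print(v,z,np.round(H@p,1)[:3])
E
```

```text
[ 517.3111071  -122.52668363   67.27104732] [ 0.35654691  0.17531418 -0.26255901]
270 165.62254 [ 8.1 -3.3  7.6]
272 164.44702 [ 7.6 -3.3  6.2]
274 165.12956 [ 6.4 -3.3  6.6]
276 165.9958 [ 5.2 -3.3  7.2]
278 164.16487 [ 5.  -3.3  5.2]
280 148.59714 [ 9.9 -2.9 -9.6]
282 144.67093 [ 10.6  -2.9 -13.4]
284 143.6203 [ 10.2  -2.8 -14.6]
286 141.3275 [ 10.4  -2.8 -17. ]
288 139.05414 [ 10.5  -2.7 -19.3]
```

Request:
apply_moves:
  commands:
    - [[0, 0, 0], [0, 0, 0.4], 1]
    - [[0, 0, 0], [0, 0, 0.4], 1]
    - [[0, 0, 0], [0, 0.8, 0], 1]
    - [[0, 0, 0], [0, 0.8, 0], 1]
    - [[0, 0, 0], [0, 0.6, 0], 1]

```text
t: 6.5
eef_pos: [540.2, -126.3, 59.6]
ee_rot: [3.141, 0.0, 1.407]
ft_force: [0.6, -0.1, 0.3]
opening: -0.4
gripper_force: 0.0
```

Request:
apply_moves:
  commands:
    - [[0, 0, 0], [0, 0.6, 0], 1]
    - [[0, 0, 0], [0, 0.7, 0], 1]
    - [[0, 0, 0], [0, 0.7, 0], 1]
    - [[0, 0, 0], [0, 0.7, 0], 1]

```text
t: 7.0
eef_pos: [565.9, -130.4, 59.3]
ee_rot: [-3.141, -0.0, 1.407]
ft_force: [-4.9, 2.6, 1.3]
opening: 0.0
gripper_force: 2.5
```

Request:
apply_moves:
  commands:
    - [[0, 0, 0], [0.05, 0.6, 0], 1]
    - [[0, 0, 0], [0, 0.5, 0], 1]
    - [[0, 0, 0], [0, 0.4, 0], 1]
    - [[0, 0, 0], [0, 0.1, 0], 1]

```text
t: 7.5
eef_pos: [581.9, -132.9, 59.4]
ee_rot: [3.142, 0.0, 1.407]
ft_force: [-4.2, -2.6, 0.8]
opening: -0.2
gripper_force: 2.0
```

```bash
python3 - <<'E'
from h import *
o=np.array([565.2,12.1]);yaw=-.158
s=robot.sense();print(s['eef_pos'],L(s['eef_pos'],o,yaw),s['ft_force'])
f=robot.grab_frame('wrist');save(f,'w2')
E
```

```text
[ 581.88514902 -132.88130612   59.3737387 ] [  39.28917457 -140.55011236] [-4.23102272 -2.5905836   0.8275927 ]
```

View pics/w2.png

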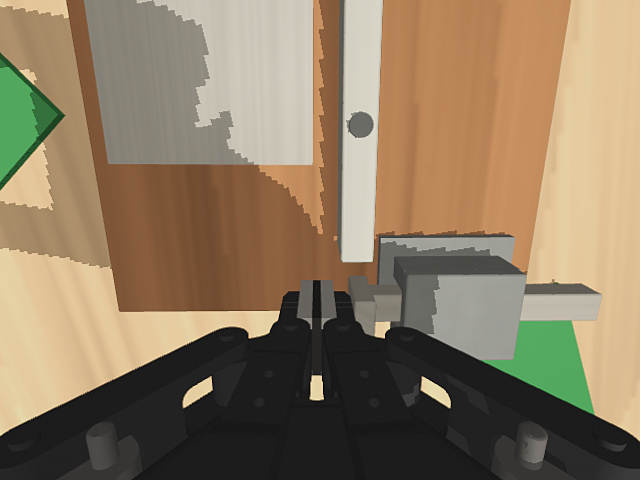

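The wrist picture shows the tab at (360,300), level with or just past the fence face, so I push on to the end stop.

Request:
apply_moves:
  commands:
    - [[0, 0, 0], [0, 0.15, 0], 1]
    - [[0, 0, 0], [0, 0.15, 0], 1]

```text
t: 7.8
eef_pos: [583.1, -133.0, 59.3]
ee_rot: [-3.139, 0.0, 1.407]
ft_force: [-13.0, -0.6, 6.4]
opening: -0.2
gripper_force: 6.1
```

Request:
apply_moves:
  commands:
    - [[0, 0, 0], [0, 0.15, 0], 1]
    - [[0, 0, 0], [0, 0, 0], 1]

```text
t: 8.05
eef_pos: [583.2, -133.1, 59.3]
ee_rot: [-3.136, 0.0, 1.407]
ft_force: [-14.7, -1.3, 9.4]
opening: -0.1
gripper_force: 7.4
```

Request:
apply_moves:
  commands:
    - [[0, 0, 0], [0, -2.0, 0], 1]
    - [[0, 0, 0], [0, -2.3, 0], 1]
    - [[0, 0, 0], [0, 0, -3.5], 1]
    - [[0, 0, 0], [0, 0, -3.5], 0.6]
    - [[0, 0, 0], [5.5, 0, 0], 0.6]

```text
t: 8.68
eef_pos: [556.4, -74.0, 133.2]
ee_rot: [3.133, -0.0, 1.403]
ft_force: [0.4, 0.1, -0.6]
opening: 34.0
gripper_force: 0.0
```

Request:
apply_moves:
  commands:
    - [[0, 0, -0.006], [5.5, 0, 0], 0.6]
    - [[0, 0, 0], [5.5, 0, 0], 0.6]
    - [[0, 0, 0], [5.7, 0, 0], 0.6]
    - [[0, 0, 0], [0, 0, 0], 0.6]
    - [[0, 0, 0], [0, 0, 0], 0.6]

```text
t: 9.3
eef_pos: [579.8, 93.0, 129.7]
ee_rot: [3.14, -0.0, 1.414]
ft_force: [0.9, -0.5, -0.4]
opening: 33.9
gripper_force: 0.0
```

```bash
cat > c.py <<'E'
from h import *
o=np.array([565.2,12.1]);yaw=-.158
s=robot.sense();print(s['t'],s['eef_pos'],s['ee_rot'],L(s['eef_pos'],o,yaw),s['ft_force'],s['opening'])
for n in ['top','scene']:
    f=robot.grab_frame(n);P=world(f);z=P[...,2];l=L(P,o,yaw);lx,ly=l[...,0],l[...,1]
    m=(z>82)&(z<92)&(lx>0)&(lx<80)&(ly<-122)&(ly>-165)
    if m.sum(): print('bolt',m.sum(),np.percentile(lx[m],[0,2,50]))
    for r in robot.masks_of(f,'plate'):
        q=P[r['region']]; q=q[~np.isnan(q[:,0])&(q[:,2]>63)&(q[:,2]<70)]
        if len(q)>300:
            a=L(q,o,yaw); rr=cv2.minAreaRect(a.astype(np.float32)); print(n,'plate',r['p'],np.round(rr[0],1),rr[1:],np.round(np.percentile(a,[.5,99.5],axis=0),1).tolist())
E
cat > w.py <<'E'
from h import *
f=robot.grab_frame('wrist');d=f['depth'];H=f['hand_eye'];v,u=np.mgrid[:480,:640]
Q=np.stack([(u-f['cx'])/f['fx']*d,(v-f['cy'])/f['fy']*d,d,np.ones_like(d)],-1)@H.T
m=(Q[...,2]<1000)&(Q[...,0]>0)&(Q[...,0]<13)&(abs(Q[...,1])<70)&(Q[...,2]<20)&(Q[...,2]>-60)
for a in range(-60,20,5):
    k=m&(Q[...,2]>a)&(Q[...,2]<=a+5)
    if k.sum()>5: print(a,k.sum(),np.round(np.percentile(Q[k],[1,99],axis=0)[:,:2],1).tolist())
E
python3 c.py; python3 w.py
```

```text
9.3 [579.78423917  93.03205308 129.7402421 ] [ 3.14032469e+00 -4.11815591e-04  1.41381952e+00] [ 1.66844988 82.21869327] [ 0.85389221 -0.52649729 -0.40352966] 33.880288607095274
bolt 72 [55.94379176 55.98103197 74.96672984]
top plate 0.7 [ -0.1 -26.3] ((112.20735168457031, 78.34317779541016), 88.91837310791016) [[-38.6, -81.9], [38.4, 26.5]]
bolt 127 [54.51424286 55.11191513 73.77923715]
scene plate 0.67 [ -0.9 -18.3] ((131.91587829589844, 80.60431671142578), 89.34123229980469) [[-40.3, -82.7], [37.9, 45.1]]
-60 2314 [[2.7, -48.1], [12.9, 49.6]]
-55 1383 [[5.3, -46.5], [12.9, 47.5]]
-50 518 [[0.2, -36.8], [12.7, 38.0]]
-45 739 [[0.2, -22.6], [10.7, 23.9]]
-40 431 [[0.6, -29.7], [10.8, 30.8]]
-35 506 [[0.4, -29.7], [10.7, 31.0]]
-30 462 [[0.6, -29.9], [10.7, 31.0]]
-25 437 [[0.6, -29.8], [10.7, 30.9]]
-20 362 [[0.3, -29.7], [10.6, 30.5]]
-15 233 [[0.5, -27.9], [10.7, 29.1]]
-10 39 [[0.1, -16.6], [9.6, 19.9]]
```

Request:
apply_moves:
  commands:
    - [[0, 0, 0], [0, 0, 4.0], 0.6]
    - [[0, 0, 0], [0, 0, 3.0], 0.6]
    - [[0, 0, 0], [0, 0, 0], 0.6]
    - [[0, 0, 0], [0, 0, 0.2], 0.6]
    - [[0, 0, 0], [0, 0, 0], 0.6]

```text
t: 10.18
eef_pos: [580.2, 92.7, 58.7]
ee_rot: [3.14, -0.001, 1.412]
ft_force: [-0.3, 0.2, -0.7]
opening: 34.4
gripper_force: 0.0
```

Request:
apply_moves:
  commands:
    - [[0, 0, 0], [0, 0, 0.1], 0.6]
    - [[0, 0, 0], [0, 0, 0.1], 0.6]
    - [[0, 0, 0], [0, 0, 0.1], 0.6]
    - [[0, 0, 0], [0, 0, 0], 0.6]

```text
t: 10.68
eef_pos: [579.3, 92.8, 54.5]
ee_rot: [-3.142, 0.0, 1.413]
ft_force: [-0.6, 0.8, 0.2]
opening: 34.4
gripper_force: 0.1
```

```bash
python3 w.py|tail -3; python3 - <<'E'
from h import *
s=robot.sense();print(s['t'],s['eef_pos'],s['ft_force'])
f=robot.grab_frame('wrist'); save(f,'w3')
E
```

```text
-15 335 [[0.3, -27.7], [12.3, 47.8]]
-10 5566 [[0.1, -51.2], [12.9, 47.5]]
-5 52 [[0.0, -52.5], [12.7, 46.7]]
10.725 [579.27323484  92.78846982  54.47601966] [-0.36595166  0.76168088  0.02448592]
```

View pics/w3.png

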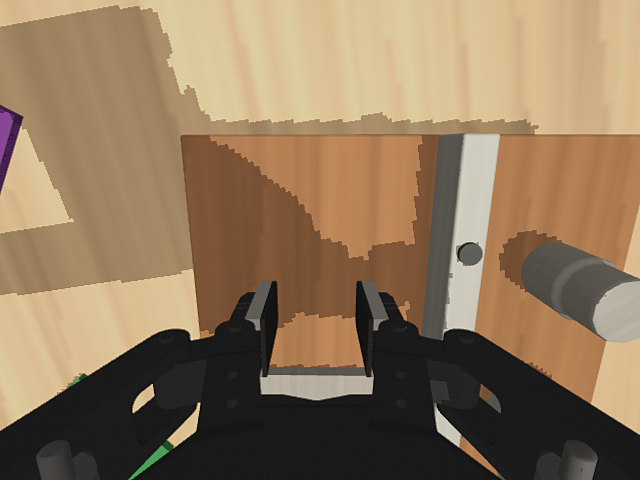

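The plate's rear edge is visible between the fingers at (318,375), and both fingers are clear of the fence. I lower a little more to be sure the tips engage the plate's edge.

Request:
apply_moves:
  commands:
    - [[0, 0, 0], [0, 0, 0.1], 0.6]
    - [[0, 0, 0], [0, 0, 0], 0.6]

```text
t: 11.02
eef_pos: [579.3, 92.8, 54.4]
ee_rot: [3.141, -0.0, 1.413]
ft_force: [-2.6, -0.6, 10.5]
opening: 34.3
gripper_force: 5.6
```

Request:
apply_moves:
  commands:
    - [[0, 0, 0], [0, 0, 0.1], 0.6]
    - [[0, 0, 0], [0, 0, 0], 0.6]

```text
t: 11.28
eef_pos: [579.4, 92.8, 54.4]
ee_rot: [3.141, -0.0, 1.413]
ft_force: [-6.4, -1.4, 21.6]
opening: 33.9
gripper_force: 10.9
```

Request:
apply_moves:
  commands:
    - [[0, 0, 0], [0, 0, -0.38], 0.6]
    - [[0, 0, 0], [-1.0, 0, 0], 0.6]
    - [[0, 0, 0], [-1.0, 0, 0], 0.6]
    - [[0, 0, 0], [-0.8, 0, 0], 0.6]
    - [[0, 0, 0], [-0.7, 0, 0], 0.6]

```text
t: 11.9
eef_pos: [573.5, 57.6, 56.0]
ee_rot: [-3.141, -0.0, 1.412]
ft_force: [0.7, 3.0, -2.0]
opening: 34.6
gripper_force: 1.1
```

Request:
apply_moves:
  commands:
    - [[0, 0, 0], [-0.8, 0, 0], 0.6]
    - [[0, 0, 0], [-0.8, 0, 0], 0.6]
    - [[0, 0, 0], [-0.8, 0, 0], 0.6]
    - [[0, 0, 0], [0, 0, 0], 0.6]

```text
t: 12.4
eef_pos: [569.9, 33.7, 56.4]
ee_rot: [-3.142, 0.0, 1.412]
ft_force: [-0.6, -0.5, 0.3]
opening: 34.2
gripper_force: 0.0
```

```bash
python3 c.py
```

```text
12.4 [569.88426215  33.67403655  56.37821302] [-3.14155566e+00  4.14555425e-04  1.41236482e+00] [ 1.23138171 22.04234706] [-0.59199342 -0.49247297  0.33355886] 34.164547159497275
bolt 69 [55.59693758 55.76566773 74.82628173]
top plate 0.69 [  1.3 -59.4] ((78.9288558959961, 125.18212890625), 0.10236409306526184) [[-37.7, -120.2], [40.5, -1.4]]
top plate 0.45 [42.  -0.1] ((297.879150390625, 182.48707580566406), 89.63597106933594) [[-48.7, -148.3], [132.4, 147.8]]
bolt 124 [53.69053714 55.35421136 73.60736777]
scene plate 0.73 [ -0.9 -55.5] ((80.60267639160156, 133.73731994628906), 0.8378638625144958) [[-39.7, -121.0], [38.7, 9.2]]
```

Request:
apply_moves:
  commands:
    - [[0, 0, 0], [-0.8, 0, 0], 0.6]
    - [[0, 0, 0], [-0.8, 0, 0], 0.6]
    - [[0, 0, 0], [-0.8, 0, 0], 0.6]
    - [[0, 0, 0], [-0.8, 0, 0], 0.6]
    - [[0, 0, 0], [-0.8, 0, 0], 0.6]

```text
t: 13.22
eef_pos: [563.6, -5.6, 56.3]
ee_rot: [3.142, -0.0, 1.413]
ft_force: [0.8, 3.6, 1.0]
opening: 34.2
gripper_force: 1.9
```

Request:
apply_moves:
  commands:
    - [[0, 0, 0], [-0.8, 0, 0], 0.6]
    - [[0, 0, 0], [-0.8, 0, 0], 0.6]
    - [[0, 0, 0], [-0.6, 0, 0], 0.6]
    - [[0, 0, 0], [0, 0, 0], 0.6]
    - [[0, 0, 0], [0, 0, 0], 0.6]

```text
t: 13.85
eef_pos: [559.9, -27.0, 56.1]
ee_rot: [-3.141, 0.0, 1.413]
ft_force: [0.6, 0.4, 0.3]
opening: 33.9
gripper_force: 0.0
```

```bash
python3 c.py
```

```text
13.85 [559.94067492 -27.02642411  56.10515027] [-3.14105673e+00  4.95121688e-04  1.41288679e+00] [  0.96247132 -39.46658349] [0.64561239 0.38141453 0.31513741] 33.853851635416156
bolt 71 [55.96010957 56.06355831 74.5356108 ]
top plate 0.82 [   1.8 -118.9] ((81.4912338256836, 127.23521423339844), 0.11119184643030167) [[-38.6, -182.3], [40.8, -59.8]]
bolt 124 [53.87968279 55.37032004 73.53715798]
scene plate 0.79 [  -0.5 -117.6] ((81.59026336669922, 130.7172088623047), 0.0603301115334034) [[-40.2, -182.1], [39.7, -53.3]]
```

The leading edge is about 32 mm past the end, and the plate is in line with the fence. Now I back off, rise and check.

Request:
apply_moves:
  commands:
    - [[0, 0, 0], [2.0, 0, 0], 0.6]
    - [[0, 0, 0], [1.0, 0, 0], 0.6]
    - [[0, 0, 0], [0, 0, -5], 0.6]
    - [[0, 0, 0], [0, 0, -6], 0.6]
    - [[0, 0, 0], [0, 0, -6], 0.6]

```text
t: 14.68
eef_pos: [564.7, 3.8, 228.0]
ee_rot: [-3.141, 0.0, 1.414]
ft_force: [1.1, -0.2, -0.3]
opening: 34.2
gripper_force: 0.0
```

Request:
apply_moves:
  commands:
    - [[0, 0, 0], [0, -5, -2], 0.6]
    - [[0, 0, 0], [0, -5, 0], 0.6]
    - [[0, 0, 0], [0, 0, 0], 0.6]
    - [[0, 0, 0], [0, 0, 0], 0.6]

```text
t: 15.18
eef_pos: [466.8, 19.1, 246.7]
ee_rot: [3.14, -0.0, 1.414]
ft_force: [1.0, 0.4, 0.4]
opening: 34.3
gripper_force: 0.0
```

```bash
python3 c.py; python3 - <<'E'
from h import *
f=robot.grab_frame('scene'); save(f,'end')
E
```

```text
15.175 [466.78453499  19.08459756 246.67160763] [ 3.14029455e+00 -2.23064094e-04  1.41365179e+00] [-98.28857715  -8.58743027] [0.96572637 0.37618084 0.35248146] 34.336349476146516
bolt 69 [55.98258683 56.04798019 74.47770688]
top plate 0.76 [   1.  -117.7] ((80.60462188720703, 130.37313842773438), 0.21797087788581848) [[-38.5, -180.9], [40.6, -53.4]]
bolt 126 [53.58025285 55.15877994 73.66330886]
scene plate 0.83 [  -0.3 -117.3] ((131.4816436767578, 81.703369140625), 89.8406982421875) [[-39.6, -182.1], [39.7, -52.9]]
```

View pics/end.png

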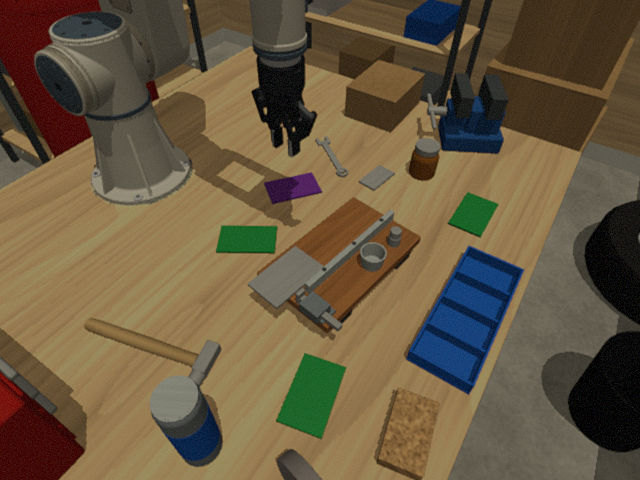

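The plate at (285,277) sticks out past the open end and lies flat. The bolt is back at (310,297), the arm is clear, and everything else is where it was.

```bash
python3 -c "
from cell import robot
print(robot.close_job())"
```

```text
the job is handed in; nothing more can be done
None
```

The job is handed in, with no verdict returned: by the cameras the bolt is fully back, the plate lies flat and in line with the fence about 32 mm past the open end, and the arm is clear.

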